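Queue the specimen jars by height on the loading strip

TASK

Take the four lidded specimen jars standing about on the pale blue bench paper and line them up by height on the loading strip, one standing squarely in the middle of each round mark: the tallest on the mark next to the blue end block, then ever shorter towards the grey one. Keep the jars upright all the while, and leave the black-capped test-strip canister standing where it is.

Things in the scene. Friction and masses are not known exactly. Their poses are not given: they have to be found in the camera images.
- jar_yellow: Loose closed specimen jar with a yellow screw lid and white walls, 90 mm tall, lid 54 mm across and 18 mm high (the top of the jar), body below it 50 mm across. Starts upright on the pale blue bench paper. Origin: centre of its underside; z up along its axis. It is round: it can be gripped by the lid from any side. About 140 g (hidden variation).
- jar_red: Loose closed specimen jar with a red screw lid and white walls, 76 mm tall, lid 48 mm across and 18 mm high (the top of the jar), body below it 44 mm across. Starts upright on the pale blue bench paper. Origin: centre of its underside; z up along its axis. It is round: it can be gripped by the lid from any side. About 110 g (hidden variation).
- jar_green: Loose closed specimen jar with a green screw lid and white walls, 62 mm tall, lid 42 mm across and 18 mm high (the top of the jar), body below it 38 mm across. Starts upright on the pale blue bench paper. Origin: centre of its underside; z up along its axis. It is round: it can be gripped by the lid from any side. About 80 g (hidden variation).
- jar_purple: Loose closed specimen jar with a purple screw lid and white walls, 48 mm tall, lid 36 mm across and 18 mm high (the top of the jar), body below it 32 mm across. Starts upright on the pale blue bench paper. Origin: centre of its underside; z up along its axis. It is round: it can be gripped by the lid from any side. About 55 g (hidden variation).
- mark_teal: Flat round mark, ring in teal 72 mm across with a white centre, an outer mark, next to pink, on the fixed loading strip (aluminium plate 90 x 440 mm, 6 mm thick: a jar on it stands 6 mm above the bench). The marks stand in a straight row, 85 mm apart, always teal, pink, orange, slate. Origin: centre of the mark on the strip's upper face; y along the row, towards teal; z up.
- mark_pink: Flat round mark, ring in pink 72 mm across with a white centre, between teal and orange, on the fixed loading strip (aluminium plate 90 x 440 mm, 6 mm thick: a jar on it stands 6 mm above the bench). The marks stand in a straight row, 85 mm apart, always teal, pink, orange, slate. Origin: centre of the mark on the strip's upper face; y along the row, towards teal; z up.
- mark_orange: Flat round mark, ring in orange 72 mm across with a white centre, between pink and slate, on the fixed loading strip (aluminium plate 90 x 440 mm, 6 mm thick: a jar on it stands 6 mm above the bench). The marks stand in a straight row, 85 mm apart, always teal, pink, orange, slate. Origin: centre of the mark on the strip's upper face; y along the row, towards teal; z up.
- mark_slate: Flat round mark, ring in dark slate 72 mm across with a white centre, an outer mark, next to orange, on the fixed loading strip (aluminium plate 90 x 440 mm, 6 mm thick: a jar on it stands 6 mm above the bench). The marks stand in a straight row, 85 mm apart, always teal, pink, orange, slate. Origin: centre of the mark on the strip's upper face; y along the row, towards teal; z up.
- end_blue: Blue end block fixed on one end of the strip, 24 mm along the row, 80 mm across it, its top 28 mm above the bench. In line with the marks, its centre 70 mm beyond the centre of the nearest outer mark, which may be the teal or the slate one. An equal block in grey stands on the other end. Origin: centre of its underside, on the strip.
- canister: Loose test-strip canister, white with a black cap and small coloured squares, 46 mm across, 85 mm tall, standing on the bench among the jars. Not to be disturbed. Origin: centre of its underside.
Things that resemble listed ones, but are neither listed nor needed, are in the scene too. What is shaped like the jar_green but pink is not meant. Leave any pink look-alike of the jar_yellow alone.

How it is judged:
By the outcome, as a careful person would: the job done as asked, in the order asked, and still so for the second after the job is handed in, with the robot touching nothing.
It also fails if it takes over 109 s, if anything falls off the work surface, if the arm or the gripper's body presses on something with over 40 N, if the wrist force passes 120 N, or if a joint passes its speed limit or range.

ROBOT

A 7-joint arm with a two-finger parallel gripper is mounted at the origin on the work surface. World frame = base frame: x ahead of the robot, y to its left, z up, the work surface at z = 0. Lengths are in m, angles in degrees, forces in N, time in s.
With the tool pointing down it reaches from about 0.425 to 0.875 m from the base axis. Payload 4.7 kg.
Tool frame: the origin (TCP) lies between the finger pads; the fingertips stand 25 mm ahead of it and the grasp point (between the pads) lies 6 mm ahead of it; z points along the fingers, y is the line along which they close (so a half turn about z gives the same grasp; the last joint's range is limited). The gripper opens to 87 mm and grips with 3 to 60 N. Pads are 19 mm wide; open, the fingers measure 117 mm over their backs; the gripper's body (75 mm by 190 mm) begins 51 mm behind the grasp point.
Start: joints at [-76.026, 18.392, -4.016, 83.108, 1.295, 78.541, -3.26], TCP at [0.148, 0.633, 0.248] pointing down, gripper open.
Joint ranges: [-163.93, 163.93], [-17.29, 119.83], [-79.2, 71.16], [3.27, 140.29], [-89.18, 269.18], [5.43, 117.66], [-154.24, 154.24]. Speed limits (degrees/s): [147.25, 147.25, 180, 180, 180, 180, 180].

INTERFACE

Orientations are given as [roll, pitch, yaw] about the fixed x, y, z axes, in that order (R = Rz(yaw) Ry(pitch) Rx(roll)).
In Python, from cell import env gives the robot as it stands.
- The arm moves only by the shell command python3 -m crank 'ROWS' [FORCE]. ROWS is a JSON object of lists of equal length, an entry for each row: "offset": the shift along the tool's x, y, z in m, a list of three; "roll": the turn about the tool's z in degrees; "fingers": the closure, from -1 (fully open) to 1 (shut). A call has 1 to 10 rows; each row is the pose to reach, as a shift and turn from the pose commanded when the call began, along the tool's axes at that moment; what a row does not reach only later rows make up. A row lasts 1/12 s, in which the tool goes at most 41.7 mm and 7.16 degrees, less where a joint would pass 70% of its speed; a pose out of reach is approached as far as the arm can. A call with a gripper value outside its range is refused whole. The fingers move at their own pace and stop on an object; FORCE is the grip in N (left out, the last holds). Time passes only in rows, so rows that repeat a pose let the fingers close. It gives the time, the measured TCP pose, the force, the opening and the grip force at its end, in the units of the state.
- env.get_obs(): the state, without advancing time (a new reading comes with each control period).
- env.read_camera(name): name is "scene" or "top" or "wrist"; returns (picture, depth): 420x560x3 uint8, red, green, blue; 420x560 float32, m along the optical axis (not along the pixel's ray), 0 where there is no reading.
- env.camera_model(name): a dict with "K" (3x3 intrinsics, pixels), "xyz" and "rotation" of the camera in the world. Camera axes: x right, y down, z forward; pixel columns grow to the right and rows downward; lengths in m; the calibration is good to about 2 mm. A picture is of the moment at which its call begins: read the wrist's pose just before it. camera_model takes no time and is no camera call; for the wrist camera it gives the pose at the moment of the call.
- env.hand_in(): hands the job in; it is judged then, once.
The state is a dict: "time": time; "q": joint angles; "joint_velocities": joint speeds; "joint_torque": joint torques, N m; "tool_pos": TCP position; "ee_rot": TCP orientation; "ft_force": force on the tool from outside, world axes, zero at the start; "moment": the same for the moment, N m; "finger_gap": finger opening in m; "finger_force": force on a finger pad.
Only numpy, scipy, OpenCV 4.12 (cv2) and the standard library are available. Lean on these libraries where they do the work, as an engineer would, in place of code of your own. Each camera call takes 0.05 s, during which the arm holds its last target. There are 200 camera calls.

## Working session

There is one attempt and no reset: what is moved stays moved. The work goes in short steps, Python scripts to look and compute and a shell command to move; the robot and the scene stay as the last step left them, time stands still between calls to the robot, and variables do not carry over. Pictures are saved under pics/ and viewed, at most 14 in all, crops included, and the job is handed in when it is done.

```bash
mkdir -p pics; ls; python3 - <<'E'
from cell import env
import cv2,numpy as np
o=env.get_obs();print(o)
for n in("scene","top"):
    p,d=env.read_camera(n);cv2.imwrite(f"pics/{n}0.png",p[:,:,::-1]);np.savez(f"pics/{n}0.npz",p=p,d=d);m=env.camera_model(n);print(n,m)
E
```

```text
pics
{'time': 0.0, 'q': array([-76.0253268 ,  18.43863033,  -4.01542575,  83.1751385 ,
         1.29579251,  78.54210391,  -3.26101549]), 'joint_velocities': array([ 0.02603493,  0.02165707,  0.06356323, -0.00485447, -0.05819285,
        0.03106071, -0.03559134]), 'joint_torque': array([ 3.43779884e-04, -4.91285706e+01, -4.03736411e-01, -3.12531388e+01,
       -6.39723195e-02,  4.39381355e-02,  1.66227560e-04]), 'tool_pos': array([0.14799728, 0.63239701, 0.24646427]), 'ee_rot': array([-1.79889417e+02,  6.66717137e-03,  1.66834130e+02]), 'ft_force': array([ 0.3622695 , -0.13549849, -0.17989937]), 'moment': array([-0.02354454, -0.04259997, -0.03305072]), 'finger_force': 0.0, 'finger_gap': 0.08682578702622241}
scene {'K': array([[419.64623015,   0.        , 282.89830586],
       [  0.        , 419.64623015, 207.79734947],
       [  0.        ,   0.        ,   1.        ]]), 'xyz': array([1.18156053, 0.42579304, 0.77339166]), 'rotation': array([-131.97519548,    0.3855537 ,  122.00206639])}
top {'K': array([[416.52190721,   0.        , 279.5680472 ],
       [  0.        , 416.52190721, 205.66543478],
       [  0.        ,   0.        ,   1.        ]]), 'xyz': array([ 0.24656844, -0.01334385,  1.09927705]), 'rotation': array([-1.67191335e+02,  1.30744690e-01, -8.50455350e+01])}
```

View pics/top0.png

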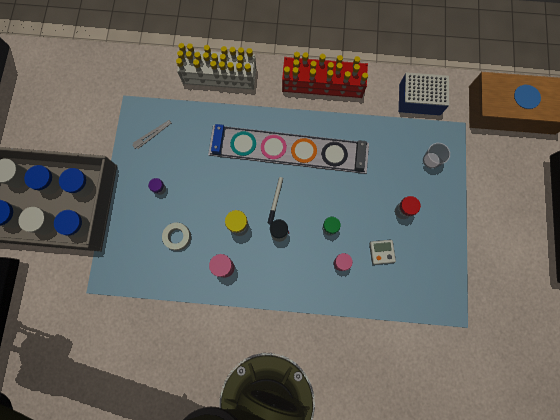

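View pics/scene0.png

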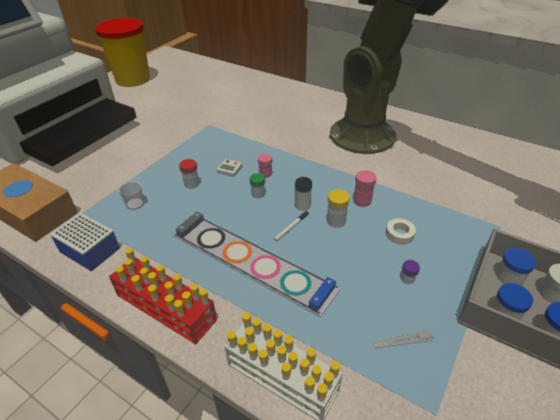

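The top view shows yellow (236,222), red (410,206), green (332,226) and purple (156,186). The pink decoys are at (221,266) and (344,262), and the canister at (279,229). The blue block (217,139) is next to teal. In the scene view, the four lids are at (338,199), (188,166), (257,180) and (411,268).

Confusables:
- **Yellow and green:** the pink look-alikes at (221,266) and (344,262).
- **Yellow:** the yellow rack caps at about (210,65) and (325,75).
- **Red:** the red rack at (325,76).
- **Purple:** the blue-lidded jars in the tray at (72,180).

I choose the four coloured lids standing on the paper.

```bash
cat > h.py <<'E'
import numpy as np,cv2
from scipy.spatial.transform import Rotation as R
from cell import env
def ray(m,uv):
    K=m["K"];r=R.from_euler("xyz",m["rotation"],degrees=True).as_matrix()
    d=r@np.array([(uv[0]-K[0,2])/K[0,0],(uv[1]-K[1,2])/K[1,1],1]);return np.array(m["xyz"]),d
def plane(m,uv,z):
    o,d=ray(m,uv);return o+d*(z-o[2])/d[2]
def tri(a,b):
    (o1,d1),(o2,d2)=a,b
    s=np.linalg.lstsq(np.c_[d1,-d2],o2-o1,rcond=None)[0]
    p,q=o1+s[0]*d1,o2+s[1]*d2;return (p+q)/2,np.linalg.norm(p-q)
H={"yellow":(22,34),"red":(-8,8),"green":(50,75),"purple":(130,150),"teal":(80,95),"pink":(160,176),"orange":(8,20),"blue":(105,125)}
def blob(p,name,near,rad=28,smin=110):
    h=cv2.cvtColor(p,cv2.COLOR_RGB2HSV_FULL).astype(int);hh=h[...,0]*360/255
    lo,hi=HD[name];k=((hh-lo)%360<=(hi-lo))&(h[...,1]>smin)&(h[...,2]>40)
    yy,xx=np.indices(k.shape);k&=np.hypot(xx-near[0],yy-near[1])<rad
    return k
HD={"yellow":(40,64),"red":(-15,12),"green":(110,165),"purple":(255,300),"teal":(160,190),"pink":(325,352),"orange":(18,40),"blue":(210,235)}
E
cat > m.py <<'E'
from h import *
P={n:np.load(f"pics/{n}0.npz") for n in("top","scene")};M={n:env.camera_model(n) for n in P}
T={"yellow":((236,222),(338,199)),"red":((410,206),(188,166)),"green":((332,226),(257,180)),"purple":((156,186),(411,268)),"teal":((243,144),(295,283)),"pink":((273,147),(265,267)),"orange":((304,151),(237,252)),"blue":((217,139),(322,293))}
for n,c in T.items():
    out=[]
    for cam,uv in zip(("top","scene"),c):
        k=blob(P[cam]["p"],n,uv,20 if n in("teal","pink","orange") else 17)
        cs=np.argwhere(k)[:,::-1].astype(np.float32)
        if n in("teal","pink","orange"):
            (e,ax,_)=cv2.fitEllipse(cv2.convexHull(cs));
        else: e,ax=cs.mean(0),np.ptp(cs,axis=0)
        out.append(e);d=P[cam]["d"][k];
        # depth points
        pts=[]
        for u,v in cs:
            z=P[cam]["d"][int(v),int(u)]
            if z>0:
                o,dd=ray(M[cam],(u,v));pts.append(o+dd*z)
        pts=np.array(pts);zt=np.percentile(pts[:,2],90);q=pts[pts[:,2]>zt-.006]
        print(n,cam,len(cs),np.round(e,1),np.round(ax,1),"depth top z",zt.round(4),"mid",((q.max(0)+q.min(0))/2).round(4)[:2],"ext",np.ptp(q,axis=0).round(3)[:2])
    p,g=tri(ray(M["top"],out[0]),ray(M["scene"],out[1]));print("   tri",p.round(4),"gap",g.round(4))
E
python3 m.py; python3 - <<'E'
import cv2
a=cv2.imread('pics/scene0.png')[140:320,160:450];cv2.imwrite('pics/crop0.png',cv2.resize(a,None,fx=2.7,fy=2.7))
E
```

```text
yellow top 385 [235.6 220.8] [21. 22.] depth top z 0.0932 mid [0.4281 0.1138] ext [0.053 0.052]
yellow scene 318 [338.1 198.3] [21. 17.] depth top z 0.0915 mid [0.4299 0.115 ] ext [0.053 0.051]
   tri [0.429  0.1144 0.0821] gap 0.0001
red top 312 [409.9 205.5] [20. 19.] depth top z 0.0795 mid [ 0.5083 -0.3196] ext [0.047 0.049]
red scene 181 [187.6 165.5] [15. 13.] depth top z 0.0776 mid [ 0.5095 -0.3178] ext [0.046 0.045]
   tri [ 0.5086 -0.3198  0.0681] gap 0.0008
green top 226 [331.6 224.7] [17. 16.] depth top z 0.0655 mid [ 0.4441 -0.1259] ext [0.04  0.043]
green scene 119 [256.5 178.5] [13. 11.] depth top z 0.0641 mid [ 0.4458 -0.1249] ext [0.038 0.038]
   tri [ 0.4444 -0.1265  0.0573] gap 0.0002
purple top 147 [155.1 184.6] [14. 13.] depth top z 0.0511 mid [0.5133 0.3406] ext [0.035 0.036]
purple scene 135 [411.1 266. ] [14. 10.] depth top z 0.05 mid [0.5147 0.3412] ext [0.034 0.032]
   tri [0.5133 0.3407 0.0457] gap 0.0006
teal top 231 [242.8 143.1] [24.  25.5] depth top z 0.0103 mid [0.6631 0.1278] ext [0.072 0.069]
teal scene 221 [295.2 282.5] [24.1 30.2] depth top z 0.009 mid [0.6627 0.1284] ext [0.069 0.069]
   tri [0.6629 0.1284 0.0066] gap 0.0007
pink top 207 [273.2 146.6] [23.9 25.2] depth top z 0.0106 mid [0.66   0.0431] ext [0.069 0.068]
pink scene 188 [265.  266.6] [22.3 29.1] depth top z 0.0085 mid [0.6597 0.044 ] ext [0.069 0.069]
   tri [0.6599 0.0432 0.0064] gap 0.0009
orange top 259 [303.6 150. ] [24.5 25.9] depth top z 0.0103 mid [ 0.6566 -0.0417] ext [0.073 0.07 ]
orange scene 232 [236.9 251.6] [21.4 29.1] depth top z 0.009 mid [ 0.6555 -0.0415] ext [0.07  0.071]
   tri [ 0.6568 -0.0417  0.0069] gap 0.0011
blue top 267 [217.3 138.6] [12. 29.] depth top z 0.0315 mid [0.6649 0.1975] ext [0.079 0.026]
blue scene 353 [322.  293.1] [24. 32.] depth top z 0.0296 mid [0.6653 0.1984] ext [0.079 0.023]
   tri [0.6654 0.1981 0.0191] gap 0.0002
```

View pics/crop0.png

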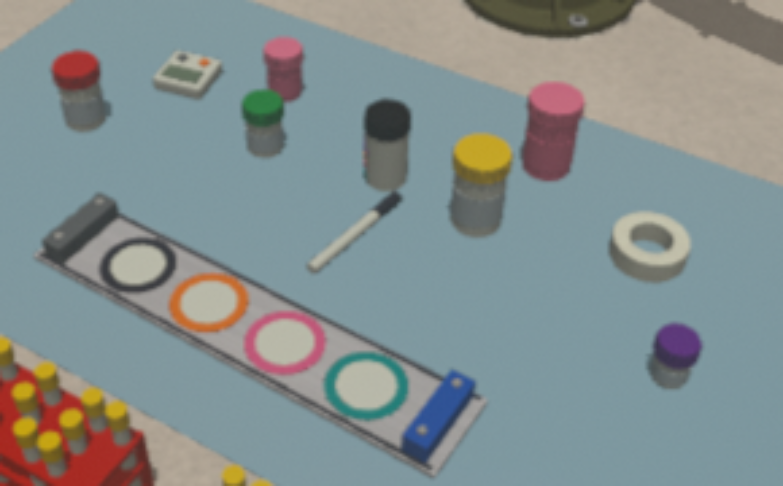

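The crop shows the four wanted jars (yellow lid at crop 483,158; red 76,70; green 263,107; purple 678,346). They are clearly distinct from the pink look-alikes (284,50 and 556,105) and the canister (387,120). Measured heights, spacing (85 mm) and tops all agree with the text. Blue is next to teal, so the order is yellow→teal, red→pink, green→orange, purple→slate.

```bash
cat > d.py <<'E'
import sys
from h import *
Q={"purple":(.514,.341),"green":(.4449,-.126),"red":(.5088,-.3194),"yellow":(.4288,.1142),"teal":(.6629,.1284),"pink":(.6599,.0434),"orange":(.6568,-.0416),"slate":(.6538,-.1266)}
o=env.get_obs();r=R.from_euler("xyz",o["ee_rot"],degrees=True)
for n in sys.argv[1:]:
    d=np.r_[Q[n],0]-np.r_[o["tool_pos"][:2],0]
    print(n,"offset",(r.inv().apply(d)*1000).round(1),"mm; z now",o["tool_pos"][2].round(4),"roll",round(o["ee_rot"][2]-87.95,2),"F",o["ft_force"].round(1),"gap",round(o["finger_gap"],4),"t",round(o["time"],2),"q7",o["q"][6].round(1))
E
python3 -m crank '{"offset":[[-0.423,-0.201,0],[-0.423,-0.201,0],[-0.423,-0.201,0],[-0.423,-0.201,0],[-0.423,-0.201,0],[-0.423,-0.201,0],[-0.423,-0.201,0],[-0.423,-0.201,0],[-0.423,-0.201,0],[-0.423,-0.201,0]],"roll":[79,79,79,79,79,79,79,79,79,79],"fingers":[-1,-1,-1,-1,-1,-1,-1,-1,-1,-1]}' 20; python3 d.py purple
```

```text
time: 0.93
tool_pos: [0.4749, 0.3714, 0.2474]
ee_rot: [-180.0, 0.0, 94.9]
ft_force: [0.3, 0.8, -0.2]
finger_gap: 0.0869
finger_force: 0.0
purple offset [-33.6  36.4  -0. ] mm; z now 0.2474 roll 6.92 F [ 0.3  0.8 -0.2] gap 0.0869 t 0.93 q7 -32.6
```

```bash
python3 -m crank '{"offset":[[-0.0336,0.0364,0],[-0.0336,0.0364,0],[-0.0336,0.0364,0.04],[-0.0336,0.0364,0.08],[-0.0336,0.0364,0.12],[-0.0336,0.0364,0.12],[-0.0336,0.0364,0.12]],"roll":[6.9,6.9,6.9,6.9,6.9,6.9,6.9],"fingers":[-1,-1,-1,-1,-1,-1,-1]}' 20; python3 d.py purple
```

```text
time: 1.52
tool_pos: [0.5114, 0.342, 0.1256]
ee_rot: [-179.8, 0.2, 88.3]
ft_force: [-0.3, 0.2, 1.2]
finger_gap: 0.0869
finger_force: 0.0
purple offset [-1.   2.6 -0. ] mm; z now 0.1256 roll 0.4 F [-0.3  0.2  1.2] gap 0.0869 t 1.52 q7 -32.7
```

```bash
python3 - <<'E'
from h import *
m=env.camera_model("wrist");p,d=env.read_camera("wrist");cv2.imwrite("pics/w1.png",p[:,:,::-1]);print(m)
k=blob(p,"purple",(280,210),400);cs=np.argwhere(k)[:,::-1];print(len(cs),cs.mean(0),np.ptp(cs,axis=0))
u,v=cs.mean(0);print(plane(m,(u,v),.048),d[int(v),int(u)],env.get_obs()["tool_pos"])
E
```

```text
{'K': array([[353.81161528,   0.        , 278.12509252],
       [  0.        , 353.81161528, 211.76857973],
       [  0.        ,   0.        ,   1.        ]]), 'xyz': array([0.51298062, 0.40720563, 0.26232365]), 'rotation': array([165.91468256,   0.25040413,  -1.63322173])}
2597 [280.20754717 227.00847131] [57 59]
[0.51154317 0.34352577 0.048     ] 0.22442421 [0.51329417 0.34321829 0.12839475]
```

View pics/w1.png

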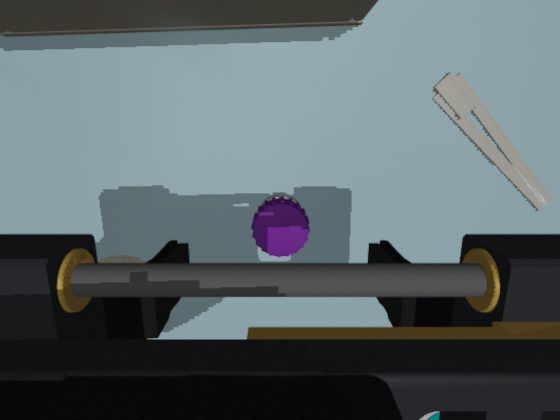

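The wrist view shows the purple lid (280,227) midway between the fingers (185 and 373). Its ray meets the lid plane within 2.5 mm of the earlier estimate, so I'll descend.

```bash
python3 -m crank '{"offset":[[-0.001,0,0.03],[-0.001,0,0.06],[-0.001,0,0.081],[-0.001,0,0.081],[-0.001,0,0.081],[-0.001,0,0.081],[-0.001,0,0.081],[-0.001,0,0.081],[-0.001,0,0.081],[-0.001,0,0.081]],"roll":[0,0,0,0,0,0,0,0,0,0],"fingers":[-1,-1,-1,-1,1,1,1,1,1,1]}' 20; python3 -m crank '{"offset":[[0,0,0],[0,0,0],[0,0,0],[0,0,0]],"roll":[0,0,0,0],"fingers":[1,1,1,1]}' 20; python3 d.py slate
```

```text
time: 2.4
tool_pos: [0.5135, 0.3423, 0.0475]
ee_rot: [179.9, -0.1, 88.3]
ft_force: [-0.2, 0.1, -0.1]
finger_gap: 0.0553
finger_force: 0.0
time: 2.73
tool_pos: [0.5131, 0.342, 0.0466]
ee_rot: [-180.0, -0.0, 88.3]
ft_force: [0.3, -0.3, 0.4]
finger_gap: 0.0353
finger_force: 20.0
slate offset [-464.2  154.4   -0. ] mm; z now 0.0466 roll 0.37 F [ 0.3 -0.3  0.4] gap 0.0353 t 2.73 q7 -31.1
```

```bash
python3 -m crank '{"offset":[[0,0,-0.02],[0,0,-0.05],[0,0,-0.09],[-0.04,0.013,-0.1],[-0.08,0.027,-0.1],[-0.12,0.04,-0.1],[-0.16,0.053,-0.1],[-0.2,0.067,-0.1],[-0.24,0.08,-0.1],[-0.28,0.093,-0.1]],"roll":[0.3,0.3,0.3,0.3,0.3,0.3,0.3,0.3,0.3,0.3],"fingers":[1,1,1,1,1,1,1,1,1,1]}' 20; python3 d.py slate
```

```text
time: 3.57
tool_pos: [0.5966, 0.0617, 0.1465]
ee_rot: [180.0, -0.0, 88.0]
ft_force: [1.2, 1.4, -0.8]
finger_gap: 0.0352
finger_force: 20.0
slate offset [-1.863e+02  6.360e+01 -1.000e-01] mm; z now 0.1465 roll 0.08 F [ 1.2  1.4 -0.8] gap 0.0352 t 3.57 q7 -3.5
```

```bash
python3 -m crank '{"offset":[[-0.04,0.013,0],[-0.08,0.026,0],[-0.12,0.04,0],[-0.15,0.051,0],[-0.175,0.059,0],[-0.186,0.063,0],[-0.186,0.063,0],[-0.186,0.063,0],[-0.186,0.063,0]],"roll":[0,0,0,0,0,0,0,0,0],"fingers":[1,1,1,1,1,1,1,1,1]}' 20; python3 d.py slate; python3 - <<'E'
from h import *
m=env.camera_model("wrist");p,d=env.read_camera("wrist");cv2.imwrite("pics/w2.png",p[:,:,::-1])
k=blob(p,"purple",(280,210),400);cs=np.argwhere(k)[:,::-1];print(len(cs),cs.mean(0),np.ptp(cs,axis=0))
o=env.get_obs();print(o["tool_pos"]);z=o["tool_pos"][2]-.0466+.048;print(plane(m,cs.mean(0),z))
E
```

```text
time: 4.32
tool_pos: [0.653, -0.1213, 0.1461]
ee_rot: [-180.0, -0.1, 88.2]
ft_force: [0.2, 0.5, -0.2]
finger_gap: 0.0353
finger_force: 20.0
slate offset [-5.3  0.9 -0. ] mm; z now 0.1461 roll 0.23 F [ 0.2  0.5 -0.2] gap 0.0353 t 4.32 q7 16.5
3232 [277.93069307 276.91305693] [81 90]
[ 0.65309316 -0.1210178   0.14625637]
[ 0.65214064 -0.11773972  0.14765637]
```

View pics/w2.png

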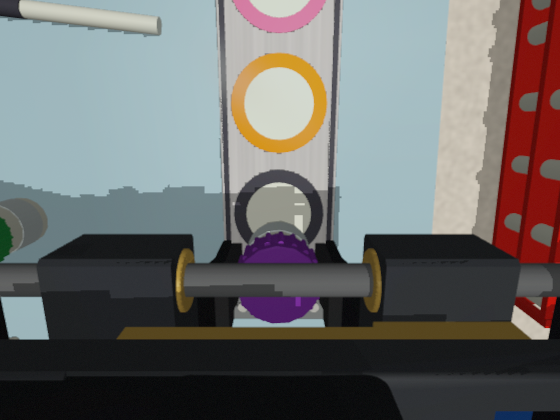

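The wrist view shows the purple jar held at (278,277), the orange ring at (279,103) and the slate ring partly hidden at (279,213). I'll check the orange mark from this view as a cross-check.

```bash
python3 - <<'E'
from h import *
m=env.camera_model("wrist");p=cv2.imread("pics/w2.png")[:,:,::-1].copy()
cs=np.argwhere(blob(p,"orange",(279,103),60))[:,::-1].astype(np.float32)
e=cv2.fitEllipse(cv2.convexHull(cs));print(e,plane(m,e[0],.006))
E
python3 d.py slate
```

```text
((278.6038818359375, 102.41356658935547), (95.20370483398438, 99.66802215576172), 2.813385009765625) [ 0.65492287 -0.04002821  0.006     ]
slate offset [-5.6  0.9 -0. ] mm; z now 0.1463 roll 0.27 F [ 0.8  0.3 -0.5] gap 0.0354 t 4.37 q7 16.5
```

```bash
sed -i 's/^Q=.*/Q={"green":(.4439,-.1252),"red":(.5078,-.3186),"yellow":(.4278,.115),"teal":(.662,.1291),"pink":(.659,.0442),"orange":(.6558,-.0408),"slate":(.6528,-.1258)}/' d.py
python3 -m crank '{"offset":[[-0.005,0,0],[-0.005,0,0.03],[-0.005,0,0.06],[-0.005,0,0.08],[-0.005,0,0.088],[-0.005,0,0.092],[-0.005,0,0.092],[-0.005,0,0.092]],"roll":[0.3,0.3,0.3,0.3,0.3,0.3,0.3,0.3],"fingers":[1,1,1,1,1,1,1,1]}' 20; python3 d.py slate
```

```text
time: 5.03
tool_pos: [0.6539, -0.1294, 0.056]
ee_rot: [179.9, 0.0, 87.7]
ft_force: [1.9, -0.6, -0.6]
finger_gap: 0.0352
finger_force: 20.0
slate offset [ 3.5 -1.2 -0. ] mm; z now 0.056 roll -0.21 F [ 1.9 -0.6 -0.6] gap 0.0352 t 5.03 q7 18.7
```

```bash
python3 -m crank '{"offset":[[0,0,0],[0,0,0],[0,0,0]],"roll":[0,0,0],"fingers":[1,1,1]}' 20; python3 d.py slate;python3 -m crank '{"offset":[[0,0,0],[0,0,0],[0,0,0]],"roll":[0,0,0],"fingers":[1,1,1]}' 20;python3 d.py slate
```

```text
time: 5.28
tool_pos: [0.6536, -0.1296, 0.0558]
ee_rot: [179.9, -0.0, 87.7]
ft_force: [-0.4, -0.0, -0.5]
finger_gap: 0.0351
finger_force: 20.0
slate offset [ 3.7 -0.9 -0. ] mm; z now 0.0558 roll -0.24 F [-0.4 -0.  -0.5] gap 0.0351 t 5.28 q7 18.7
time: 5.53
tool_pos: [0.6529, -0.1294, 0.0547]
ee_rot: [180.0, -0.0, 87.7]
ft_force: [-0.2, 1.2, -0.7]
finger_gap: 0.0352
finger_force: 20.0
slate offset [ 3.6 -0.3  0. ] mm; z now 0.0547 roll -0.24 F [-0.2  1.2 -0.7] gap 0.0352 t 5.53 q7 18.7
```

```bash
python3 -m crank '{"offset":[[0.003,0,0],[0.0035,0,0],[0.0035,0,0]],"roll":[-0.2,-0.2,-0.2],"fingers":[1,1,1]}' 20; python3 d.py slate;python3 -m crank '{"offset":[[0,0,0.001],[0,0,0.002],[0,0,0.002]],"roll":[0,0,0],"fingers":[1,1,1]}' 20;python3 d.py slate
```

```text
time: 5.78
tool_pos: [0.6531, -0.1253, 0.0545]
ee_rot: [-180.0, -0.0, 88.0]
ft_force: [0.1, 1.1, -0.8]
finger_gap: 0.0354
finger_force: 20.0
slate offset [-0.5 -0.3 -0. ] mm; z now 0.0545 roll 0.0 F [ 0.1  1.1 -0.8] gap 0.0354 t 5.78 q7 18.6
time: 6.03
tool_pos: [0.6531, -0.126, 0.0526]
ee_rot: [180.0, -0.0, 87.9]
ft_force: [0.5, -0.5, -0.5]
finger_gap: 0.0354
finger_force: 20.0
slate offset [ 0.1 -0.3 -0. ] mm; z now 0.0526 roll -0.04 F [ 0.5 -0.5 -0.5] gap 0.0354 t 6.03 q7 18.6
```

```bash
python3 -m crank '{"offset":[[0,0,0.0005],[0,0,0.0005],[0,0,0.0005],[0,0,0.0005],[0,0,0.0005],[0,0,0.0005],[0,0,0.0005],[0,0,-0.03],[0,0,-0.07],[0,0,-0.11]],"roll":[0,0,0,0,0,0,0,0,0,0],"fingers":[1,1,-1,-1,-1,-1,-1,-1,-1,-1]}' 20; python3 d.py slate green
```

```text
time: 6.87
tool_pos: [0.6519, -0.1258, 0.1625]
ee_rot: [-179.8, 0.0, 87.9]
ft_force: [2.0, -0.1, -0.6]
finger_gap: 0.0805
finger_force: 0.0
slate offset [ 0.   0.9 -0. ] mm; z now 0.1625 roll -0.05 F [ 2.  -0.1 -0.6] gap 0.0805 t 6.87 q7 16.2
green offset [  -7.  -207.9    0.7] mm; z now 0.1625 roll -0.05 F [ 2.  -0.1 -0.6] gap 0.0805 t 6.87 q7 16.2
```

```bash
python3 -m crank '{"offset":[[-0.002,-0.04,0],[-0.003,-0.08,0],[-0.004,-0.12,0],[-0.005,-0.16,0],[-0.006,-0.19,0],[-0.007,-0.208,0.01],[-0.007,-0.208,0.03],[-0.007,-0.208,0.03],[-0.007,-0.208,0.03],[-0.007,-0.208,0.03]],"roll":[0,0,0,0,0,0,0,0,0,0],"fingers":[-1,-1,-1,-1,-1,-1,-1,-1,-1,-1]}' 20; python3 - <<'E'
from h import *
m=env.camera_model("wrist");p,d=env.read_camera("wrist");cv2.imwrite("pics/w3.png",p[:,:,::-1])
cs=np.argwhere(blob(p,"green",(280,220),90))[:,::-1];print(len(cs),cs.mean(0),np.ptp(cs,axis=0),plane(m,cs.mean(0),.062))
E
python3 d.py green
```

```text
time: 7.7
tool_pos: [0.4458, -0.1255, 0.1333]
ee_rot: [179.9, 0.0, 87.9]
ft_force: [-0.1, -1.0, -0.0]
finger_gap: 0.0869
finger_force: 0.0
3681 [274.00461831 229.59657702] [69 68] [ 0.44252022 -0.12346299  0.062     ]
green offset [ 0.3 -2.2 -0. ] mm; z now 0.1335 roll -0.03 F [-0.1  0.7 -0.6] gap 0.0872 t 7.75 q7 10.7
```

```bash
python3 -m crank '{"offset":[[0.0005,-0.002,0.03],[0.0005,-0.002,0.06],[0.0005,-0.002,0.0745],[0.0005,-0.002,0.0745],[0.0005,-0.002,0.0745],[0.0005,-0.002,0.0745],[0.0005,-0.002,0.0745],[0.0005,-0.002,0.0745],[0.0005,-0.002,0.0745],[0.0005,-0.002,0.0745]],"roll":[0,0,0,0,0,0,0,0,0,0],"fingers":[-1,-1,-1,1,1,1,1,1,1,1]}' 20; python3 -m crank '{"offset":[[0,0,0],[0,0,0],[0,0,0]],"roll":[0,0,0],"fingers":[1,1,1]}' 20; python3 d.py orange
```

```text
time: 8.58
tool_pos: [0.4434, -0.1247, 0.0587]
ee_rot: [179.9, -0.0, 87.9]
ft_force: [0.4, -0.2, 0.2]
finger_gap: 0.0482
finger_force: 0.0
time: 8.83
tool_pos: [0.4432, -0.1248, 0.0584]
ee_rot: [180.0, -0.0, 87.9]
ft_force: [0.1, -0.9, 2.0]
finger_gap: 0.0411
finger_force: 20.0
orange offset [9.160e+01 2.094e+02 2.000e-01] mm; z now 0.0584 roll -0.03 F [ 0.1 -0.9  2. ] gap 0.0411 t 8.83 q7 14.9
```

```bash
python3 -m crank '{"offset":[[0,0,-0.02],[0,0,-0.05],[0,0,-0.08],[0.01,0.023,-0.08],[0.025,0.058,-0.08],[0.042,0.095,-0.08],[0.058,0.132,-0.08],[0.074,0.168,-0.08],[0.086,0.198,-0.08],[0.0916,0.2094,-0.08]],"roll":[0,0,0,0,0,0,0,0,0,0],"fingers":[1,1,1,1,1,1,1,1,1,1]}' 20; python3 -m crank '{"offset":[[0,0,0.03],[0,0,0.05],[0,0,0.06],[0,0,0.06],[0,0,0.06],[0,0,0.06]],"roll":[0,0,0,0,0,0],"fingers":[1,1,1,1,1,1]}' 20; python3 d.py orange
```

```text
time: 9.67
tool_pos: [0.659, -0.0372, 0.1367]
ee_rot: [179.9, -0.0, 88.2]
ft_force: [0.1, 0.8, -1.2]
finger_gap: 0.0412
finger_force: 20.0
time: 10.17
tool_pos: [0.6563, -0.0411, 0.0795]
ee_rot: [179.9, -0.0, 87.9]
ft_force: [0.1, 0.4, -0.2]
finger_gap: 0.0409
finger_force: 20.0
orange offset [ 0.3 -0.6 -0. ] mm; z now 0.0795 roll -0.05 F [ 0.1  0.4 -0.2] gap 0.0409 t 10.17 q7 10.2
```

```bash
python3 -m crank '{"offset":[[0.0003,-0.0006,0.008],[0.0003,-0.0006,0.013],[0.0003,-0.0006,0.014],[0.0003,-0.0006,0.014],[0.0003,-0.0006,0.014]],"roll":[0,0,0,0,0],"fingers":[1,1,1,1,1]}' 20; python3 d.py orange
```

```text
time: 10.58
tool_pos: [0.6551, -0.0404, 0.0645]
ee_rot: [180.0, -0.0, 87.9]
ft_force: [-0.3, -0.6, 1.9]
finger_gap: 0.0412
finger_force: 20.0
orange offset [-0.3  0.7  0. ] mm; z now 0.0645 roll -0.03 F [-0.3 -0.6  1.9] gap 0.0412 t 10.58 q7 10.6
```

```bash
python3 -m crank '{"offset":[[0,0,0],[0,0,0],[0,0,0],[0,0,0],[0,0,0],[0,0,0],[0,0,-0.03],[0,0,-0.07],[0,0,-0.1],[0,0,-0.1]],"roll":[0,0,0,0,0,0,0,0,0,0],"fingers":[-1,-1,-1,-1,-1,-1,-1,-1,-1,-1]}' 20; python3 d.py red
```

```text
time: 11.42
tool_pos: [0.659, -0.0413, 0.1718]
ee_rot: [179.3, -0.0, 87.9]
ft_force: [1.3, -0.8, 1.1]
finger_gap: 0.0864
finger_force: 0.0
red offset [-282.6 -140.9   -1.9] mm; z now 0.1718 roll -0.05 F [ 1.3 -0.8  1.1] gap 0.0864 t 11.42 q7 8.4
```

```bash
python3 -m crank '{"offset":[[-0.035,-0.017,0],[-0.07,-0.035,0],[-0.105,-0.052,0],[-0.14,-0.07,0],[-0.175,-0.087,0],[-0.21,-0.105,0],[-0.245,-0.122,0],[-0.27,-0.134,0],[-0.282,-0.139,0],[-0.282,-0.139,0]],"roll":[0,0,0,0,0,0,0,0,0,0],"fingers":[-1,-1,-1,-1,-1,-1,-1,-1,-1,-1]}' 20; python3 -m crank '{"offset":[[0,0,0.02],[0,0,0.02],[0,0,0.02],[0,0,0.02]],"roll":[0,0,0,0],"fingers":[-1,-1,-1,-1]}' 20; python3 - <<'E'
from h import *
m=env.camera_model("wrist");p,d=env.read_camera("wrist");cv2.imwrite("pics/w4.png",p[:,:,::-1])
cs=np.argwhere(blob(p,"red",(280,220),90))[:,::-1];print(len(cs),cs.mean(0),np.ptp(cs,axis=0),plane(m,cs.mean(0),.076))
E
python3 d.py red
```

```text
time: 12.25
tool_pos: [0.5034, -0.3212, 0.1643]
ee_rot: [-180.0, 0.1, 87.5]
ft_force: [-0.5, 0.2, -0.1]
finger_gap: 0.0873
finger_force: 0.0
time: 12.58
tool_pos: [0.5069, -0.3156, 0.1442]
ee_rot: [180.0, -0.0, 88.1]
ft_force: [0.1, 0.4, 0.3]
finger_gap: 0.0871
finger_force: 0.0
4413 [279.30818038 232.37706775] [79 68] [ 0.506752   -0.31445252  0.076     ]
red offset [-2.4  1.   0. ] mm; z now 0.1446 roll 0.09 F [ 0.1 -0.3  0.2] gap 0.0869 t 12.63 q7 37.5
```

```bash
python3 -m crank '{"offset":[[-0.0024,0.0005,0.03],[-0.0024,0.0005,0.06],[-0.0024,0.0005,0.0715],[-0.0024,0.0005,0.0715],[-0.0024,0.0005,0.0715],[-0.0024,0.0005,0.0715],[-0.0024,0.0005,0.0715],[-0.0024,0.0005,0.0715],[-0.0024,0.0005,0.0715],[-0.0024,0.0005,0.0715]],"roll":[0,0,0,0,0,0,0,0,0,0],"fingers":[-1,-1,-1,-1,1,1,1,1,1,1]}' 20; python3 -m crank '{"offset":[[0,0,0],[0,0,0],[0,0,0]],"roll":[0,0,0],"fingers":[1,1,1]}' 20; python3 d.py pink
```

```text
time: 13.47
tool_pos: [0.5065, -0.3198, 0.0732]
ee_rot: [179.9, 0.0, 87.9]
ft_force: [-0.5, -0.1, 0.6]
finger_gap: 0.055
finger_force: 0.0
time: 13.72
tool_pos: [0.5064, -0.3198, 0.0729]
ee_rot: [180.0, 0.0, 87.9]
ft_force: [0.0, -0.5, 1.6]
finger_gap: 0.0473
finger_force: 20.0
pink offset [369.3 139.2   0. ] mm; z now 0.0729 roll -0.03 F [ 0.  -0.5  1.6] gap 0.0473 t 13.72 q7 40.4
```

```bash
python3 -m crank '{"offset":[[0,0,-0.02],[0,0,-0.05],[0,0,-0.085],[0.01,0.004,-0.11],[0.035,0.013,-0.11],[0.07,0.026,-0.11],[0.105,0.04,-0.11],[0.14,0.053,-0.11],[0.175,0.066,-0.11],[0.21,0.079,-0.11]],"roll":[0,0,0,0,0,0,0,0,0,0],"fingers":[1,1,1,1,1,1,1,1,1,1]}' 20; python3 -m crank '{"offset":[[0.035,0.013,0],[0.07,0.026,0],[0.1,0.038,0],[0.125,0.047,0],[0.145,0.055,0],[0.155,0.059,0],[0.158,0.06,0],[0.158,0.06,0],[0.158,0.06,0.02],[0.158,0.06,0.02]],"roll":[0,0,0,0,0,0,0,0,0,0],"fingers":[1,1,1,1,1,1,1,1,1,1]}' 20; python3 d.py pink
```

```text
time: 14.55
tool_pos: [0.5928, -0.111, 0.1823]
ee_rot: [-180.0, -0.0, 87.9]
ft_force: [0.7, 0.2, -1.4]
finger_gap: 0.0474
finger_force: 20.0
time: 15.38
tool_pos: [0.6562, 0.04, 0.1598]
ee_rot: [-179.7, 0.1, 87.7]
ft_force: [-1.1, -0.7, -2.0]
finger_gap: 0.0473
finger_force: 20.0
pink offset [ 4.3  2.6 -0. ] mm; z now 0.1598 roll -0.22 F [-1.1 -0.7 -2. ] gap 0.0473 t 15.38 q7 0.5
```

```bash
python3 -m crank '{"offset":[[0.003,0.002,0.02],[0.003,0.002,0.05],[0.003,0.002,0.065],[0.003,0.002,0.07],[0.003,0.002,0.07],[0.003,0.002,0.07]],"roll":[-0.2,-0.2,-0.2,-0.2,-0.2,-0.2],"fingers":[1,1,1,1,1,1]}' 20; python3 d.py pink
```

```text
time: 15.88
tool_pos: [0.661, 0.0447, 0.0937]
ee_rot: [179.9, 0.0, 88.0]
ft_force: [0.5, -0.1, -0.2]
finger_gap: 0.0474
finger_force: 20.0
pink offset [-0.5 -2.  -0. ] mm; z now 0.0937 roll 0.08 F [ 0.5 -0.1 -0.2] gap 0.0474 t 15.88 q7 1.8
```

```bash
python3 -m crank '{"offset":[[-0.0015,-0.0018,0.004],[-0.0015,-0.0018,0.009],[-0.0015,-0.0018,0.012],[-0.0015,-0.0018,0.012],[-0.0015,-0.0018,0.012],[-0.0015,-0.0018,0.012]],"roll":[0,0,0,0,0,0],"fingers":[1,1,1,1,1,1]}' 20; python3 d.py pink
```

```text
time: 16.38
tool_pos: [0.6589, 0.0446, 0.0808]
ee_rot: [180.0, -0.0, 88.1]
ft_force: [0.4, -0.6, -0.8]
finger_gap: 0.0472
finger_force: 20.0
pink offset [-0.4  0.2 -0. ] mm; z now 0.0808 roll 0.17 F [ 0.4 -0.6 -0.8] gap 0.0472 t 16.38 q7 2.1
```

```bash
python3 -m crank '{"offset":[[-0.001,0,0],[-0.0016,0,0.001],[-0.0016,0,0.0018],[-0.0016,0,0.0018],[-0.0016,0,0.0018]],"roll":[0,0,0,0,0],"fingers":[1,1,1,1,1]}' 20; python3 d.py pink
```

```text
time: 16.8
tool_pos: [0.6589, 0.0428, 0.079]
ee_rot: [180.0, -0.0, 88.1]
ft_force: [-0.3, -0.1, -0.2]
finger_gap: 0.047
finger_force: 20.0
pink offset [1.4 0.1 0. ] mm; z now 0.079 roll 0.16 F [-0.3 -0.1 -0.2] gap 0.047 t 16.8 q7 2.3
```

```bash
python3 -m crank '{"offset":[[0,0,0.0003],[0,0,0.0003],[0,0,0.0003],[0,0,0.0003],[0,0,0.0003],[0,0,0.0003],[0,0,-0.03],[0,0,-0.06],[0,0,-0.09],[0,0,-0.09]],"roll":[0,0,0,0,0,0,0,0,0,0],"fingers":[-1,-1,-1,-1,-1,-1,-1,-1,-1,-1]}' 20; python3 d.py yellow
```

```text
time: 17.63
tool_pos: [0.6624, 0.0427, 0.1759]
ee_rot: [179.4, -0.1, 88.1]
ft_force: [1.6, 1.8, 0.9]
finger_gap: 0.0866
finger_force: 0.0
yellow offset [  64.5 -236.8   -2.5] mm; z now 0.1759 roll 0.15 F [1.6 1.8 0.9] gap 0.0866 t 17.63 q7 0.6
```

```bash
python3 -m crank '{"offset":[[0.01,-0.035,0],[0.02,-0.07,0],[0.03,-0.105,0],[0.04,-0.14,0],[0.05,-0.175,0],[0.057,-0.205,0],[0.062,-0.225,0],[0.0645,-0.232,0],[0.0645,-0.232,0],[0.0645,-0.232,0]],"roll":[0.1,0.1,0.1,0.1,0.1,0.1,0.1,0.1,0.1,0.1],"fingers":[-1,-1,-1,-1,-1,-1,-1,-1,-1,-1]}' 20;  python3 -m crank '{"offset":[[0,0,0.015],[0,0,0.015],[0,0,0.015],[0,0,0.015]],"roll":[0,0,0,0],"fingers":[-1,-1,-1,-1]}' 20; python3 - <<'E'
from h import *
m=env.camera_model("wrist");p,d=env.read_camera("wrist");cv2.imwrite("pics/w5.png",p[:,:,::-1])
cs=np.argwhere(blob(p,"yellow",(280,210),80))[:,::-1];print(len(cs),cs.mean(0),cs.min(0),cs.max(0),plane(m,cs.mean(0),.09))
E
python3 d.py yellow
```

```text
time: 18.47
tool_pos: [0.43, 0.1149, 0.1692]
ee_rot: [179.9, -0.0, 88.0]
ft_force: [0.0, -0.1, -0.3]
finger_gap: 0.0868
finger_force: 0.0
time: 18.8
tool_pos: [0.4299, 0.1145, 0.154]
ee_rot: [180.0, 0.0, 87.9]
ft_force: [0.0, 0.4, 0.0]
finger_gap: 0.0871
finger_force: 0.0
5724 [273.96715584 228.50960867] [229 187] [319 263] [0.42666673 0.11939741 0.09      ]
yellow offset [ 0.3 -2.  -0. ] mm; z now 0.1541 roll 0.01 F [-0.6  0.1  0.3] gap 0.0869 t 18.85 q7 -21.8
```

View pics/w5.png

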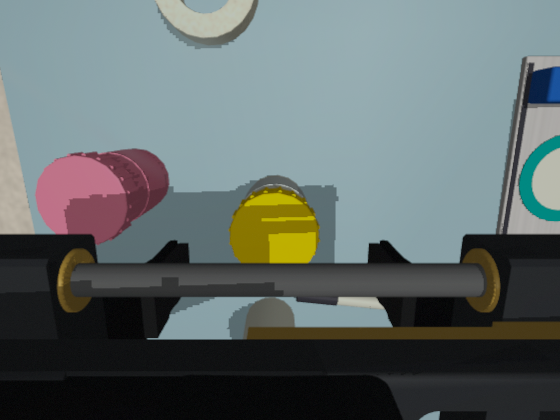

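The view shows the yellow lid at (274,232), centred between the fingers. The pink decoy lid is at (85,198), with its near edge about 86 mm from the yellow axis, so it is clear of the 58 mm finger backs. I'll grasp.

```bash
python3 -m crank '{"offset":[[0.001,-0.002,0.03],[0.001,-0.002,0.055],[0.001,-0.002,0.067],[0.001,-0.002,0.067],[0.001,-0.002,0.067],[0.001,-0.002,0.067],[0.001,-0.002,0.067],[0.001,-0.002,0.067],[0.001,-0.002,0.067],[0.001,-0.002,0.067]],"roll":[0,0,0,0,0,0,0,0,0,0],"fingers":[-1,-1,-1,-1,1,1,1,1,1,1]}' 20; python3 -m crank '{"offset":[[0,0,0],[0,0,0]],"roll":[0,0],"fingers":[1,1]}' 20; python3 d.py teal
```

```text
time: 19.68
tool_pos: [0.4273, 0.1162, 0.0873]
ee_rot: [179.9, -0.0, 88.0]
ft_force: [0.7, -0.3, -0.5]
finger_gap: 0.0552
finger_force: 0.0
time: 19.85
tool_pos: [0.4273, 0.1162, 0.0872]
ee_rot: [180.0, -0.0, 88.0]
ft_force: [1.0, -0.6, 2.9]
finger_gap: 0.053
finger_force: 20.0
teal offset [2.100e+01 2.341e+02 2.000e-01] mm; z now 0.0872 roll 0.07 F [ 1.  -0.6  2.9] gap 0.053 t 19.85 q7 -19.9
```

```bash
python3 -m crank '{"offset":[[0,0,-0.02],[0,0,-0.05],[0.002,0.02,-0.06],[0.005,0.055,-0.06],[0.009,0.09,-0.06],[0.012,0.125,-0.06],[0.015,0.16,-0.06],[0.018,0.195,-0.06],[0.02,0.222,-0.06],[0.021,0.234,-0.06]],"roll":[0,0,0,0,0,0,0,0,0,0],"fingers":[1,1,1,1,1,1,1,1,1,1]}' 20;  python3 -m crank '{"offset":[[0,0,0.02],[0,0,0.035],[0,0,0.042],[0,0,0.042],[0,0,0.042],[0,0,0.042]],"roll":[0,0,0,0,0,0],"fingers":[1,1,1,1,1,1]}' 20; python3 d.py teal
```

```text
time: 20.68
tool_pos: [0.6642, 0.1287, 0.1453]
ee_rot: [180.0, 0.1, 88.0]
ft_force: [-0.7, -0.4, -1.2]
finger_gap: 0.0536
finger_force: 20.0
time: 21.18
tool_pos: [0.662, 0.1291, 0.1058]
ee_rot: [179.9, -0.0, 88.0]
ft_force: [0.0, 0.4, -1.5]
finger_gap: 0.0532
finger_force: 20.0
teal offset [0. 0. 0.] mm; z now 0.1058 roll 0.07 F [ 0.   0.4 -1.5] gap 0.0532 t 21.18 q7 -5.8
```

```bash
python3 -m crank '{"offset":[[0.0005,0,0.005],[0.0005,0,0.01],[0.0005,0,0.0125],[0.0005,0,0.0125],[0.0005,0,0.0125]],"roll":[0,0,0,0,0],"fingers":[1,1,1,1,1]}' 20; python3 d.py teal
```

```text
time: 21.6
tool_pos: [0.6618, 0.1297, 0.0932]
ee_rot: [180.0, -0.0, 88.0]
ft_force: [-1.1, 0.2, 4.3]
finger_gap: 0.0535
finger_force: 20.0
teal offset [-0.6  0.2 -0. ] mm; z now 0.0932 roll 0.08 F [-1.1  0.2  4.3] gap 0.0535 t 21.6 q7 -5.6
```

Touched down (4 N upward). Now release, rise, and back out of the cameras' view of the row.

```bash
python3 -m crank '{"offset":[[0,0,0],[0,0,0],[0,0,0],[0,0,0],[0,0,0],[0,0,0],[0,0,-0.03],[0,0,-0.06],[0,0,-0.09],[0,0,-0.12]],"roll":[0,0,0,0,0,0,0,0,0,0],"fingers":[-1,-1,-1,-1,-1,-1,-1,-1,-1,-1]}' 20;  python3 -m crank '{"offset":[[0.03,-0.03,0],[0.06,-0.06,0],[0.09,-0.09,0],[0.12,-0.12,0],[0.15,-0.15,0],[0.18,-0.18,0],[0.2,-0.2,0],[0.2,-0.2,0],[0.2,-0.2,0],[0.2,-0.2,0]],"roll":[0,0,0,0,0,0,0,0,0,0],"fingers":[-1,-1,-1,-1,-1,-1,-1,-1,-1,-1]}' 20
cat > v.py <<'E'
from h import *
T={"yellow":(.662,.129,.09),"red":(.659,.0442,.076),"green":(.6558,-.0408,.062),"purple":(.6528,-.1258,.048)}
S={}
im={}
for cam in("top","scene"):
    p,d=env.read_camera(cam);m=env.camera_model(cam);im[cam]=p;S[cam]=m
    cv2.imwrite(f"pics/{cam}9.png",p[:,:,::-1])
K={}
for n,(x,y,h) in T.items():
    o=[]
    for cam in S:
        m=S[cam];r=R.from_euler("xyz",m["rotation"],degrees=True);c=r.inv().apply(np.array([x,y,h-.003])-m["xyz"]);uv=(m["K"]@c)[:2]/c[2]
        o.append(np.argwhere(blob(im[cam],n,uv,20))[:,::-1].mean(0))
    p,g=tri(ray(S["top"],o[0]),ray(S["scene"],o[1]));print(n,o[0].round(1),o[1].round(1),p.round(4),g.round(4))
a=im["scene"][200:320,150:370,::-1];b=im["top"][100:190,190:390,::-1]
cv2.imwrite("pics/fin.png",np.vstack([cv2.resize(a,(600,327)),cv2.resize(b,(600,270))]))
E
python3 v.py
```

```text
time: 22.43
tool_pos: [0.6614, 0.1293, 0.2135]
ee_rot: [-180.0, 0.0, 88.0]
ft_force: [0.0, 0.1, -0.9]
finger_gap: 0.0871
finger_force: 0.0
time: 23.27
tool_pos: [0.4691, 0.3357, 0.2124]
ee_rot: [180.0, 0.0, 88.0]
ft_force: [0.0, 0.3, -0.4]
finger_gap: 0.0871
finger_force: 0.0
yellow [240.3 131.5] [295.4 258.8] [0.6632 0.1277 0.088 ] 0.0007
red [272.9 136.9] [263.6 247.3] [0.661  0.043  0.0742] 0.0009
green [304.7 142.9] [235. 235.] [ 0.6557 -0.042   0.0637] 0.0002
purple [336.3 148.1] [208.3 225. ] [ 0.6534 -0.1272  0.0509] 0.0003
```

View pics/fin.png

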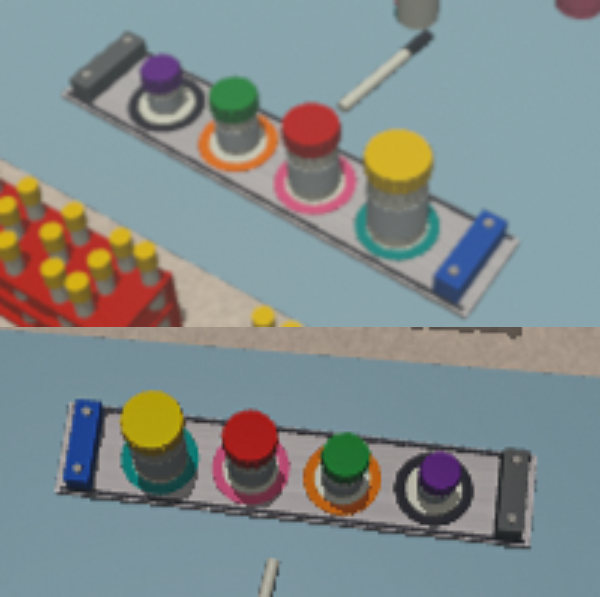

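View pics/top9.png

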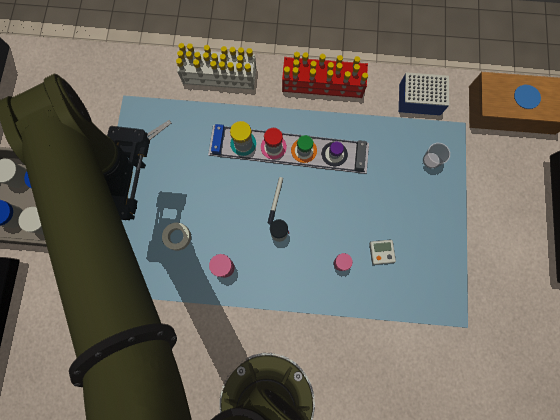

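The pictures show all four jars upright, each on its own mark and in the right order: yellow (240,131), red (273,137), green (305,143), purple (336,148). Measured against the marks in the same cameras, each is within 1.2 mm. The canister (279,229) and the decoys have not moved.

```bash
python3 -c "
from cell import env
print(env.hand_in())"
```

```text
the job is handed in; nothing more can be done
None
```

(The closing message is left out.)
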